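# Lock the drawer with the timer

## Robot

A 6-joint arm with a two-finger parallel gripper is mounted at the origin on a cart in front of the work surface, level with it; the furniture and walls round the work are solid. World frame = base frame: x ahead of the robot, y to its left, z up, the work surface at z = 0. Lengths are in m, angles in degrees, forces in N, time in s.
With the tool pointing down it reaches from about 0.3 to 0.75 m from the base axis. Payload 8.5 kg.
Tool frame: the origin (TCP) lies midway between the tips of the shut fingers; the grasp point (between the pads) lies 19 mm behind it; z points along the fingers, y is the line along which they close (so a half turn about z gives the same grasp; the last joint's range is limited). The gripper opens to 85 mm and grips with 20 to 120 N. Pads are 22 mm wide; open, the fingers measure 114 mm over their backs; the gripper's body (76 mm by 85 mm) begins 54 mm behind the grasp point. The pads swing forward as they close: fully open they stand 13 mm farther back than shut.
Start: joints at [62.722, 21.807, 74.336, -0, 83.858, -12.336], TCP at [0.142, 0.531, 0.231] pointing down, gripper open.
Joint ranges: [-178.18, 178.18], [-50.72, 133.34], [12.68, 142.11], [-81.47, 261.47], [9.98, 163.14], [-165.26, 165.26]. Speed limits (degrees/s): [136.94, 136.94, 180, 180, 180, 180].

## Interface

Orientations are given as a 3x3 rotation matrix whose columns are the frame's x, y, z axes.
In Python, from rig import observe, optics, order, spotter gives the robot as it stands.
- The arm moves only by the tool move_arm, never from a script. Its argument "series" is text: rows parted by semicolons, each of 5 numbers parted by spaces: the shift along the tool's x, y, z in cm, then the turn about the tool's z in degrees, then the opening, from -1 (shut) to 1 (fully open). A call has 1 to 8 rows; each row is the pose to reach, as a shift and turn from the pose commanded when the call began, along the tool's axes at that moment; what a row does not reach only later rows make up. A row lasts 1/8 s, in which the tool goes at most 62.5 mm and 10.7 degrees, less where a joint would pass 70% of its speed; a pose out of reach is approached as far as the arm can. A call with a gripper value outside its range is refused whole. The fingers move at their own pace and stop on an object; "force" is the grip in N (left out, the last holds). Time passes only in rows, so rows that repeat a pose let the fingers close. It gives the time, the measured TCP pose, the force, the opening and the grip force at its end, in the units of the state.
- observe(): the state, without advancing time (a new reading comes with each control period).
- optics.get_image(name): name is "side" or "top" or "wrist"; returns a dict with "pixels" (480x640x3 uint8, blue, green, red), "camera_matrix" (3x3 intrinsics, pixels), "dist" ([k1, k2, p1, p2, k3] as OpenCV has them; the pictures are not rectified), "rvec" (rotation vector, rad) and "tvec" (3), from world to camera coordinates, as OpenCV has them. Camera axes: x right, y down, z forward; pixel columns grow to the right and rows downward; lengths in m; the calibration is good to about 2 mm. A picture is of the moment at which its call begins. There is no depth.
- order.close_job(): hands the job in; it is judged then, once.
Trained networks look in the newest picture that a camera, given by its name, has taken for a name from the list of things; names that differ only in an ending like _2 or _b are one class to them, and where a whole thing is asked for, a point or a joint stands for the part that bears it (a point fixed in the world has none). Each returns a list of dicts, best first, with "score" (0 to 1); they miss things now and then, are a little off and sometimes report something else, mostly with a low value. They report only what shows in the picture. A call takes as long as a camera call.
- spotter.find_in(thing, camera): "point" ([x, y, z] in m, in world coordinates, good to about 4 mm: the middle of the surface that is visible of it).
- spotter.cut_out(thing, camera): "pixels" (480x640 bool, what is visible of it).
- spotter.mark_of(thing, camera): "point" ([x, y, z] in m, in world coordinates, good to about 4 mm: a listed point, or the origin of a listed thing).
The state is a dict: "time_s": time; "q": joint angles; "qvel": joint speeds; "joint_efforts": joint torques, N m; "position": TCP position; "tool_rot": TCP orientation; "ft_force": force on the tool from outside, world axes, zero at the start; "wrist_torque": the same for the moment, N m; "grip_width": finger opening in m; "gripper_force": force on a finger pad.
Only numpy, scipy, OpenCV 4.12 (cv2) and the standard library are available. Lean on these libraries where they do the work, as an engineer would, in place of code of your own. Each camera call takes 0.05 s, during which the arm holds its last target. There are 200 camera calls.

## Task

One of the two open drawers holds the kitchen timer: push that drawer fully home, with the timer still in it, and lock it by passing the lock pin from the left through both lugs and the tongue above its front, right up to the pin's handle. The pin lies in the wooden trough with its handle out of reach between the walls, so it can only be lifted out by its shaft and must be laid down and taken again by the handle to go in. Leave the other drawer, the tin in it, the cup and the spice jar as they are.

Things in the scene. Friction and masses are not known exactly. Their poses are not given: they have to be found in the camera images.
- box_left: Black drawer box, fixed, the left (+y) of two alike: 204 deep (x), 144 wide (y), 91 mm high. Origin: centre of its underside; x to its back, z up; the drawer opens along -x. Home, the drawer front is at x = -92, z 5 to 83 mm; inside it is 126 mm wide, floor z = 8, walls to z = 55 mm. Two steel lugs stand on its top's front edge (see the eye).
- box_left_drawer (a joint): Drawer of the left (+y) box: 0 fully home, grows as it comes out (m, to 0.11); slides easily.
- box_left_eye (a point): Hole centre of the left-hand (+y) lug of the left (+y) box, on its outer face; axes as the box's. Lugs: 4 mm plates across y, centred at box y = 66 and 34 mm, x -119 to -93, z 91 to 122 mm; round 15 mm holes along y at x = -106, z = 108 mm. The pin enters here and moves along the box's -y; the other lug's far face is 36 mm on.
- box_left_tongue_eye (a point): Centre of the 15 mm hole in the steel tongue (4 mm plate across y at box y = 50 mm, z 66 to 122 mm) on the drawer front of the left (+y) box; moves with the drawer. With the drawer home the tongue stands between the lugs and the three holes line up.
- box_left_handle (a point): Middle of the grip of the wire handle on the drawer front of the left (+y) box: 6 mm thick, 40 mm long along y, 15 mm before the drawer front; moves with the drawer.
- box_right: Black drawer box, fixed, the right (-y) of two alike: 204 deep (x), 144 wide (y), 91 mm high. Origin: centre of its underside; x to its back, z up; the drawer opens along -x. Home, the drawer front is at x = -92, z 5 to 83 mm; inside it is 126 mm wide, floor z = 8, walls to z = 55 mm. Two steel lugs stand on its top's front edge (see the eye).
- box_right_drawer (a joint): Drawer of the right (-y) box: 0 fully home, grows as it comes out (m, to 0.11); slides easily.
- box_right_eye (a point): Hole centre of the left-hand (+y) lug of the right (-y) box, on its outer face; axes as the box's. Lugs: 4 mm plates across y, centred at box y = 66 and 34 mm, x -119 to -93, z 91 to 122 mm; round 15 mm holes along y at x = -106, z = 108 mm. The pin enters here and moves along the box's -y; the other lug's far face is 36 mm on.
- box_right_tongue_eye (a point): Centre of the 15 mm hole in the steel tongue (4 mm plate across y at box y = 50 mm, z 66 to 122 mm) on the drawer front of the right (-y) box; moves with the drawer. With the drawer home the tongue stands between the lugs and the three holes line up.
- box_right_handle (a point): Middle of the grip of the wire handle on the drawer front of the right (-y) box: 6 mm thick, 40 mm long along y, 15 mm before the drawer front; moves with the drawer.
- lock_pin: Lock pin, 120 g: black block handle 18 (x) x 42 (y) x 26 mm (z), and a 10 mm steel shaft, 54 mm long, running on along +y, its last 10 mm tapered to 5 mm. Origin: below the shoulder (handle face where the shaft begins), level with the handle's underside; shaft axis 13 mm above it. Balances 11 mm behind the shoulder.
- pin_shoulder (a point): Centre of the pin's shoulder, on the shaft's axis.
- pin_tip (a point): Tip of the pin's shaft, on its axis.
- pin_rest: Fixed wooden trough in which the pin lies at first, handle sunk between the walls, shaft sticking out along +y. Same x, y and axes as the pin then; 41 mm wide (x), y -62 to +6 mm, 50 mm high; slot 23 mm wide, open above and at +y, floor z = 12 mm: no room for fingers beside the handle.
- kitchen_timer: Round wind-up kitchen timer, 65 mm wide, 54 mm high, with a bar grip on its dial; stands in one of the drawers. Origin: centre of its underside.
- food_tin: Round food tin, 75 mm wide, 58 mm high, in the other drawer. Origin: centre of its underside.
- cup: Espresso cup with handle, 64 x 88 x 56 mm, a bystander. Origin near the centre of its underside.
- spice_jar: Spice jar, 45 mm wide, 106 mm high, a bystander. Origin: centre of its underside.

How it is judged:
By the outcome, as a careful person would: the job done as asked, in the order asked, and still so for the second after the job is handed in, with the robot touching nothing.
It also fails if it takes over 67 s, if anything falls off the work surface, if the arm or the gripper's body presses on something with over 40 N, if the wrist force passes 120 N, or if a joint passes its speed limit or range.

## Working session

There is one attempt and no reset: what is moved stays moved. The work goes in short steps, Python scripts to look and compute and a tool call to move; the robot and the scene stay as the last step left them, time stands still between calls to the robot, and variables do not carry over. Pictures are saved under pics/ and viewed, at most 10 in all, crops included, and the job is handed in when it is done.

Besides the shell and the picture viewer there is one more tool, called after "Emit:" by a JSON object that holds its "api" and its "payload", one argument or row to a line. move_arm: Moves the arm, as the interface text tells. Its arguments: {"type":"object","properties":{"series":{"type":"string"},"force":{"type":"number"}},"required":["series"]}

```bash
ls; mkdir -p pics
cat > h.py <<'E'
import numpy as np, cv2
from rig import observe, optics, order, spotter
def snap(n,f=None):
    im=optics.get_image(n)
    if f: cv2.imwrite('pics/'+f,im['pixels'])
    return im
def st():
    s=observe(); print('t',round(s['time_s'],2),'p',np.round(s['position'],4),'w',round(s['grip_width'],4),'F',np.round(s['ft_force'],1)); print(np.round(s['tool_rot'],3)); return s
def rel(s,p):  # shift in tool cm from pose to world p
    return np.round(np.array(s['tool_rot']).T@(np.array(p)-s['position'])*100,2)
E
python3 - <<'E'
from h import *
st()
a=snap('side','s0.png');b=snap('top','t0.png')
cv2.imwrite('pics/st0.png',cv2.resize(np.vstack([a['pixels'],b['pixels']]),(450,600)) )
for c in ['top','side']:
  for n in ['box_left','box_left_eye','box_left_tongue_eye','box_left_handle','box_right','box_right_eye','box_right_tongue_eye','box_right_handle','lock_pin','pin_shoulder','pin_tip','pin_rest','kitchen_timer','food_tin','cup','spice_jar']:
    r=spotter.mark_of(n,c)
    print(c,n,[(np.round(x['point'],3).tolist(),round(x['score'],2)) for x in r[:2]])
E
```

```text
pics
t 0.0 p [0.1417 0.5311 0.2307] w 0.0853 F [ 0.4 -0.1 -0.8]
[[-0.966  0.258 -0.001]
 [ 0.258  0.966 -0.001]
 [ 0.    -0.001 -1.   ]]
top box_left [([0.618, 0.186, 0.005], 0.73)]
top box_left_eye [([0.498, 0.232, 0.111], 0.89), ([0.414, -0.301, 0.024], 0.33)]
top box_left_tongue_eye [([0.413, 0.201, 0.108], 0.69)]
top box_left_handle [([0.424, 0.156, 0.057], 0.62)]
top box_right [([0.682, -0.0, 0.005], 0.64)]
top box_right_eye [([0.565, 0.044, 0.11], 0.79), ([0.618, 0.186, 0.004], 0.66)]
top box_right_tongue_eye [([0.482, 0.014, 0.108], 0.79)]
top box_right_handle [([0.489, -0.039, 0.056], 0.84), ([0.618, 0.186, 0.0], 0.67)]
top lock_pin [([0.419, -0.364, 0.026], 0.64)]
top pin_shoulder [([0.413, -0.304, 0.026], 0.49)]
top pin_tip [([0.418, -0.361, 0.025], 0.62)]
top pin_rest [([0.419, -0.307, 0.004], 0.74)]
top kitchen_timer [([0.57, -0.03, 0.008], 0.8), ([0.482, -0.423, 0.001], 0.58)]
top food_tin [([0.5, 0.175, 0.008], 0.84)]
top cup [([0.485, -0.422, 0.002], 0.89)]
top spice_jar [([0.519, -0.169, 0.0], 0.63), ([0.418, -0.306, 0.004], 0.32)]
side box_left [([0.619, 0.189, -0.0]
[... 217 characters left out ...]
 0.042, 0.107], 0.71), ([0.423, -0.361, 0.028], 0.43)]
side box_right_tongue_eye [([0.423, 0.154, 0.056], 0.7), ([0.487, 0.011, 0.106], 0.59)]
side box_right_handle [([0.492, -0.038, 0.055], 0.65), ([0.617, 0.187, -0.0], 0.41)]
side lock_pin [([0.413, -0.306, 0.015], 0.49)]
side pin_shoulder [([0.518, -0.168, -0.001], 0.73), ([0.414, -0.306, 0.025], 0.41)]
side pin_tip [([0.421, -0.361, 0.025], 0.38)]
side pin_rest [([0.419, -0.31, -0.005], 0.71)]
side kitchen_timer [([0.57, -0.031, 0.009], 0.81), ([0.482, -0.423, -0.006], 0.53)]
side food_tin [([0.498, 0.172, 0.003], 0.64)]
side cup [([0.484, -0.426, -0.001], 0.64), ([0.413, -0.304, 0.014], 0.4)]
side spice_jar [([0.52, -0.169, 0.0], 0.77)]
```

View pics/t0.png

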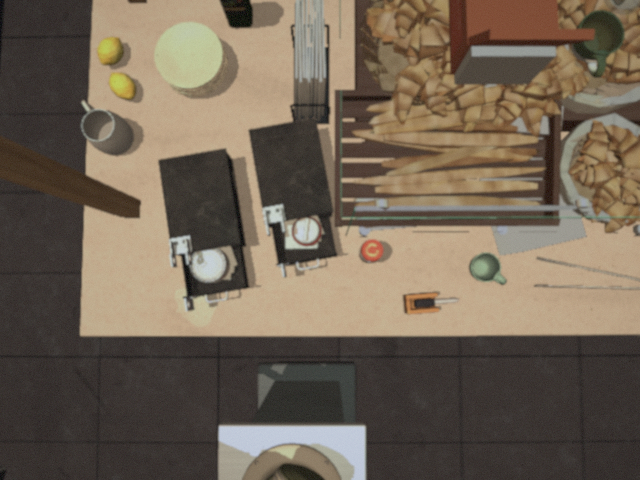

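View pics/s0.png

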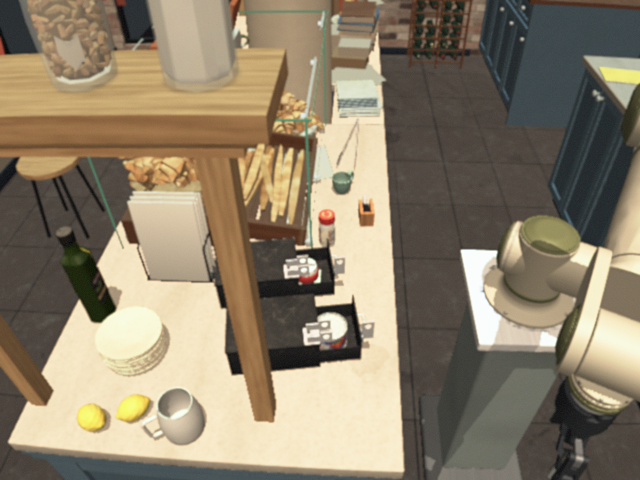

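The top view shows the timer in the right drawer (305,231) and the tin in the left drawer (209,264). The pin lies in the trough at (424,303) with its shaft towards -y, the jar is at (372,250) and the cup at (485,267). There is a post at (140,205) and a glass case by the basket, so I'm checking its corner before moving.

Run:
```python
from h import *
a=cv2.imread('pics/s0.png')[90:270,200:400]; b=cv2.imread('pics/t0.png')[120:320,240:500]
a=cv2.resize(a,(444,400),interpolation=3); b=cv2.resize(b,(780,600),interpolation=3)
b=cv2.resize(b,(520,400))
cv2.imwrite('pics/c1.png',np.hstack([a[:, :280+100],b[:,:420]]))
for n in ['box_right','box_right_eye','box_right_tongue_eye','box_right_handle','lock_pin','pin_shoulder','pin_tip','pin_rest','box_left']:
  for c in ['top','side']:
    optics.get_image(c); r=[]
    for i in range(3):
      optics.get_image(c) if i else 0
      m=spotter.mark_of(n,c); r+= [np.round(x['point'],4).tolist() for x in m[:1]]
    print(n,c,r)
```

```text
box_right top [[0.6798, -0.0057, 0.0031], [0.6832, -0.0031, 0.0045]]
box_right side [[0.6824, -0.0018, -0.0027], [0.6824, -0.0041, -0.0021], [0.681, -0.0057, 0.0002]]
box_right_eye top [[0.5653, 0.0434, 0.1113], [0.5626, 0.0453, 0.1128], [0.5653, 0.0442, 0.1092]]
box_right_eye side [[0.567, 0.0416, 0.1106], [0.5685, 0.0428, 0.1073], [0.5676, 0.0447, 0.1081]]
box_right_tongue_eye top [[0.4801, 0.0107, 0.1108], [0.4805, 0.0108, 0.1079], [0.4822, 0.0127, 0.1073]]
box_right_tongue_eye side [[0.4879, 0.0095, 0.1067], [0.4877, 0.012, 0.1065], [0.4859, 0.0118, 0.1066]]
box_right_handle top [[0.4884, -0.0379, 0.0593], [0.4884, -0.0383, 0.0561], [0.4912, -0.0361, 0.0556]]
box_right_handle side [[0.4875, -0.0411, 0.0534], [0.4895, -0.0352, 0.055], [0.4898, -0.0413, 0.0557]]
lock_pin top [[0.4142, -0.3071, 0.017], [0.4177, -0.3047, 0.0135], [0.4163, -0.3051, 0.0148]]
lock_pin side [[0.4143, -0.3049, 0.0148], [0.414, -0.3049, 0.0164], [0.4168, -0.3031, 0.0137]]
pin_shoulder top [[0.4157, -0.3054, 0.0263], [0.4139, -0.3066, 0.0268], [0.4143, -0.3064, 0.0235]]
pin_shoulder side [[0.4239, -0.3606, 0.0274], [0.413, -0.306, 0.0278], [0.4149, -0.3065, 0.0249]]
pin_tip top [[0.419, -0.3624, 0.0235], [0.4165, -0.3593, 0.0252], [0.419, -0.361, 0.0231]]
pin_tip side [[0.424, -0.3596, 0.0286], [0.5704, -0.0354, 0.0069], [0.4204, -0.3614, 0.0291]]
pin_rest top [[0.4175, -0.3045, 0.0054], [0.4181, -0.3047, 0.0011], [0.4154, -0.3065, 0.0069]]
pin_rest side [[0.4159, 0.208, 0.1125], [0.4165, -0.3093, -0.0047], [0.4192, -0.3079, -0.0009]]
box_left top [[0.6184, 0.186, 0.0023], [0.6151, 0.186, -0.002], [0.6182, 0.1891, 0.0009]]
box_left side [[0.5203, -0.1691, -0.0006], [0.6226, 0.1837, 0.0004], [0.6158, 0.1836, 0.0004]]
```

View pics/c1.png

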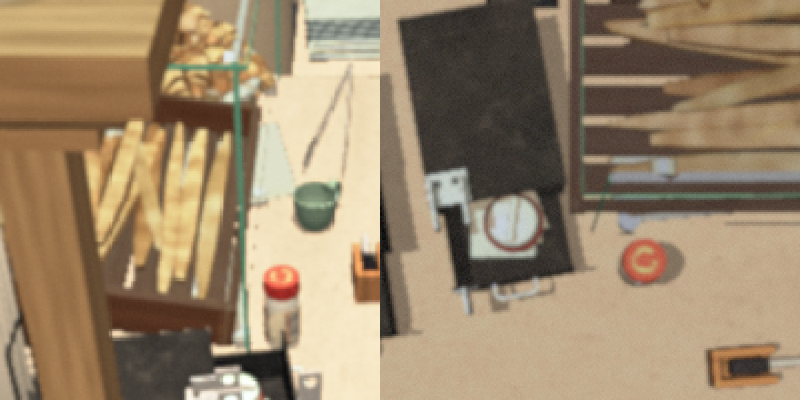

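The left crop shows the glass case's vertical edge running down to about (248,345), just beyond the right box. In the top crop its foot is at about (595,228). I'll locate that edge and fit the geometry.

Run:
```python
from h import *
def ray(c,px):
    im=optics.get_image(c); K=np.array(im['camera_matrix'],float); R=cv2.Rodrigues(np.array(im['rvec'],float))[0]; t=np.array(im['tvec'],float).ravel()
    u=cv2.undistortPoints(np.array([[px]],float),K,np.array(im['dist'],float)).ravel()
    return -R.T@t, R.T@np.array([*u,1])
for c,px in [('side',(311.7,245)),('top',(347,234)),('top',(341.5,215)),('side',(308,121)),('side',(268,415)),('top',(140,212))]:
    o,d=ray(c,px); print(c,px,[np.round(o+d*(z-o[2])/d[2],3).tolist() for z in (0,.2,.4)])
# box fit
P=np.array([[.682,-.004],[.5662,.0437]]);L=np.array([[0,0],[-.106,.068]])
d=P[1]-P[0]; yaw=np.arctan2(d[1],d[0])-np.arctan2(.068,-.106); print('yaw',np.degrees(yaw))
d=np.array([.4834,.0115])-np.array([.5662,.0437]);print('eye-tongue',d,np.hypot(*d))
d=np.array([.4193,-.361])-np.array([.4146,-.3062]);print('pin dir',np.degrees(np.arctan2(d[1],d[0]))+90)
```

```text
side (311.7, 245) [[0.565, -0.158, -0.0], [0.543, 0.055, 0.2], [0.521, 0.267, 0.4]]
top (347, 234) [[0.565, -0.121, 0.0], [0.547, -0.115, 0.2], [0.528, -0.108, 0.4]]
top (341.5, 215) [[0.608, -0.11, 0.0], [0.582, -0.105, 0.2], [0.556, -0.1, 0.4]]
side (308, 121) [[0.631, -0.852, 0.0], [0.595, -0.497, 0.2], [0.56, -0.141, 0.4]]
side (268, 415) [[0.618, 0.364, 0.0], [0.585, 0.469, 0.2], [0.553, 0.575, 0.4]]
top (140, 212) [[0.617, 0.342, 0.0], [0.59, 0.272, 0.2], [0.563, 0.202, 0.4]]
yaw 10.292954443301053
eye-tongue [-0.0828 -0.0322] 0.08884075641280868
pin dir 4.902057920350657
```

Emit:
{"api": "move_arm", "payload": {
  "series": "-5.6 -6.1 0 8 -1; -11.2 -12.2 0 16 -1; -16.8 -18.3 0 24 -1; -22.4 -24.4 0 32 -1; -28 -30.5 1 40 -1; -33.6 -36.6 2 48 -1; -39.4 -42.8 3 56 -1; -45.2 -49.1 4 65 -1",
  "force": 60
}}

```text
time_s: 8.4
position: [0.3742, 0.0874, 0.2094]
tool_rot: [[-0.169, 0.986, 0.001], [0.986, 0.169, 0.0], [-0.0, 0.001, -1.0]]
ft_force: [0.6, 1.4, -0.9]
grip_width: 0.0004
gripper_force: 0.0
```

Run:
```python
from h import *
s=st(); print(np.round(s['q'],1)); print(rel(s,(.452,-.059,.12)),rel(s,(.452,-.059,.045)))
```

```text
t 8.4 p [0.3742 0.0874 0.2094] w 0.0004 F [ 0.6  1.4 -0.9]
[[-0.169  0.986  0.001]
 [ 0.986  0.169  0.   ]
 [-0.     0.001 -1.   ]]
[ -4.7   6.2 100.1   0.   73.6 -14.4]
[-15.75   5.18   8.95] [-15.75   5.17  16.45]
```

Emit:
{"api": "move_arm", "payload": {
  "series": "-5.5 1.8 0 0 -1; -11 3.5 2 0 -1; -15.8 5.2 6 0 -1; -15.8 5.2 11 0 -1; -15.8 5.2 16.4 0 -1; -15.8 5.2 16.4 0 -1"
}}

```text
time_s: 9.15
position: [0.4506, -0.0566, 0.0431]
tool_rot: [[-0.174, 0.985, -0.007], [0.985, 0.174, 0.003], [0.004, -0.006, -1.0]]
ft_force: [0.2, -0.5, 1.1]
grip_width: 0.0001
gripper_force: 0.0
```

Run:
```python
from h import *
s=st(); im=snap('side'); cv2.imwrite('pics/s2.png',cv2.resize(im['pixels'][200:400,180:440],(780,600)))
```

```text
t 9.15 p [ 0.4506 -0.0566  0.0431] w 0.0001 F [ 0.2 -0.5  1.1]
[[-0.174  0.985 -0.007]
 [ 0.985  0.174  0.003]
 [ 0.004 -0.006 -1.   ]]
```

View pics/s2.png

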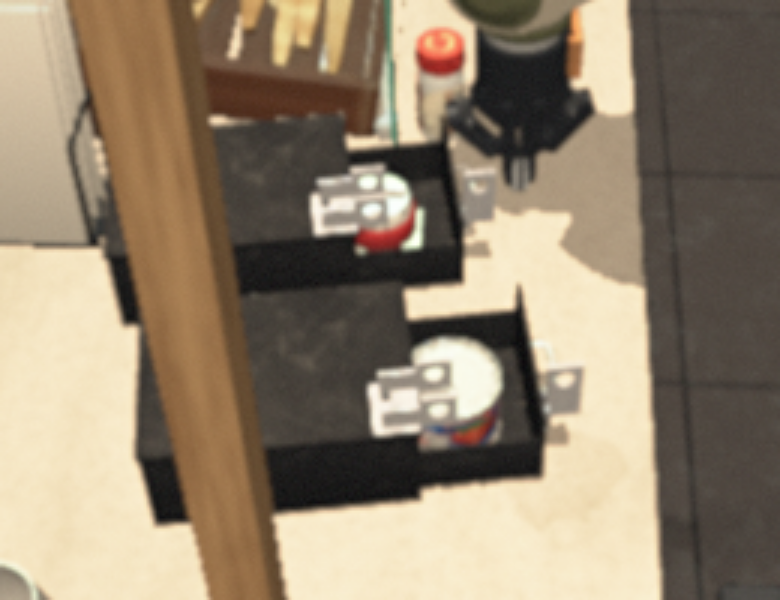

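The side view shows the shut fingers at (518,185), just in front of the right drawer's wire handle. The timer drawer is behind it and the tin drawer is untouched. I'll push along the box axis.

Emit:
{"api": "move_arm", "payload": {
  "series": "-0.2 1.5 -0.2 0 -1; -0.2 2.8 -0.2 0 -1; -0.2 4 -0.2 0 -1; -0.2 5.2 -0.2 0 -1; -0.2 6.4 -0.2 0 -1; -0.2 7.6 -0.2 0 -1; -0.2 8.8 -0.2 0 -1; -0.2 10 -0.2 0 -1"
}}

```text
time_s: 10.2
position: [0.5517, -0.0414, 0.0471]
tool_rot: [[-0.175, 0.985, -0.0], [0.985, 0.175, 0.0], [0.0, -0.0, -1.0]]
ft_force: [-0.2, 0.7, -0.1]
grip_width: 0.0
gripper_force: 0.3
```

Emit:
{"api": "move_arm", "payload": {
  "series": "0 0.5 0 0 -1; 0 1 0 0 -1; 0 1.2 0 0 -1; 0 1.2 0 0 -1"
}}

```text
time_s: 10.7
position: [0.5629, -0.0395, 0.0472]
tool_rot: [[-0.175, 0.985, 0.0], [0.985, 0.175, 0.0], [0.0, 0.0, -1.0]]
ft_force: [-0.3, -0.3, 0.9]
grip_width: -0.0
gripper_force: 0.0
```

Run:
```python
from h import *
for c in ('side','top'):
  snap(c,c+'3.png')
  for n in ('box_right_tongue_eye','box_right_eye'):
    print(c,n,[(np.round(x['point'],4).tolist(),round(x['score'],2)) for x in spotter.mark_of(n,c)[:2]])
a=cv2.imread('pics/side3.png')[200:350,200:400]
cv2.imwrite('pics/s3.png',cv2.resize(a,(800,600),interpolation=3))
```

```text
side box_right_tongue_eye [([0.5741, 0.0294, 0.1042], 0.56)]
side box_right_eye [([0.5659, 0.0446, 0.1094], 0.89)]
top box_right_tongue_eye [([0.4188, 0.2012, 0.1061], 0.68)]
top box_right_eye []
```

View pics/s3.png

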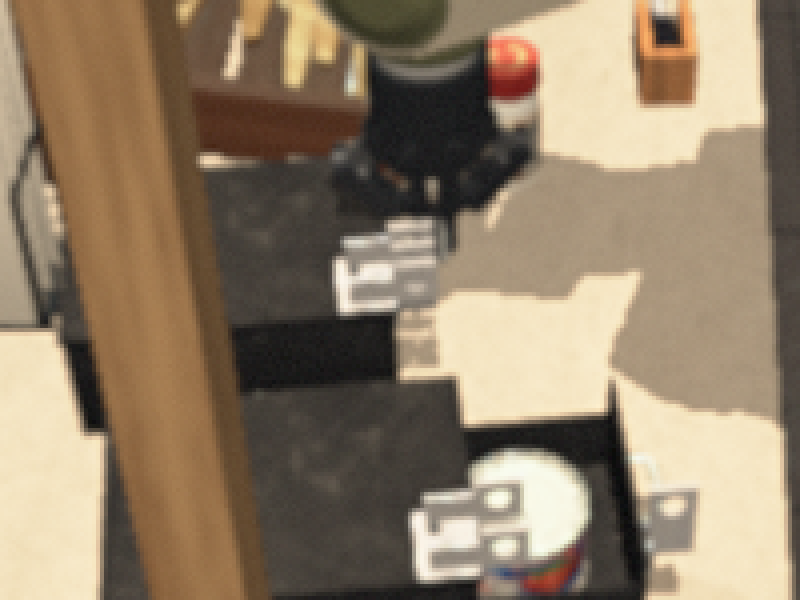

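The tongue at (415,270) now stands between the lugs, nearly home, with no stop force yet. I'll push on in small steps.

Emit:
{"api": "move_arm", "payload": {
  "series": "0 0.3 0 0 -1; 0 0.4 0 0 -1; 0 0.4 0 0 -1"
}}

```text
time_s: 11.38
position: [0.564, -0.0391, 0.047]
tool_rot: [[-0.175, 0.985, -0.007], [0.985, 0.175, -0.0], [0.001, -0.007, -1.0]]
ft_force: [-14.0, -4.4, 8.0]
grip_width: 0.0001
gripper_force: 7.3
```

Emit:
{"api": "move_arm", "payload": {
  "series": "0 0.1 0 0 -1; 0 0.1 0 0 -1"
}}

```text
time_s: 11.62
position: [0.5641, -0.0391, 0.047]
tool_rot: [[-0.175, 0.985, -0.009], [0.985, 0.175, -0.001], [0.001, -0.009, -1.0]]
ft_force: [-17.2, -6.0, 10.6]
grip_width: 0.0002
gripper_force: 9.5
```

Emit:
{"api": "move_arm", "payload": {
  "series": "0 -1.2 0 0 -1; 0 -4 -1 0 -1; 0 -9 -3 0 -1; 0 -14 -8 0 -1; 0 -14 -14 0 -1; 0 -14 -14 0 -1"
}}

```text
time_s: 12.38
position: [0.431, -0.0637, 0.1911]
tool_rot: [[-0.174, 0.985, 0.008], [0.985, 0.174, -0.003], [-0.005, 0.008, -1.0]]
ft_force: [-0.6, -0.6, -0.4]
grip_width: -0.0
gripper_force: 0.0
```

Run:
```python
from h import *
s=st()
w=snap('wrist','w4.png'); a=snap('side','side4.png'); b=snap('top','top4.png')
K=cv2.resize(a['pixels'][245:310,270:330],(400,433),interpolation=3)
cv2.imwrite('pics/m4.png',np.hstack([cv2.resize(K,(270,292)),cv2.resize(w['pixels'],(390,292))]))
for n in ('box_right_tongue_eye','box_right_eye','box_right_handle'):
  for c in ('side','top','wrist'):
    print(c,n,[(np.round(x['point'],4).tolist(),round(x['score'],2)) for x in spotter.mark_of(n,c)[:2]])
```

```text
t 12.38 p [ 0.431  -0.0637  0.1911] w -0.0 F [-0.6 -0.6 -0.4]
[[-0.174  0.985  0.008]
 [ 0.985  0.174 -0.003]
 [-0.005  0.008 -1.   ]]
side box_right_tongue_eye [([0.5743, 0.0268, 0.1029], 0.59), ([0.5753, -0.0226, 0.0566], 0.33)]
top box_right_tongue_eye [([0.5703, 0.0264, 0.112], 0.64)]
wrist box_right_tongue_eye [([0.5722, 0.0299, 0.1105], 0.78), ([0.6855, -0.0055, -0.002], 0.5)]
side box_right_eye [([0.5641, 0.0426, 0.1106], 0.81)]
top box_right_eye [([0.565, 0.0463, 0.1116], 0.85)]
wrist box_right_eye [([0.5645, 0.0412, 0.1104], 0.82)]
side box_right_handle [([0.5755, -0.0242, 0.0531], 0.67)]
top box_right_handle [([0.5767, -0.0237, 0.0601], 0.55)]
wrist box_right_handle [([0.576, -0.0227, 0.063], 0.71)]
```

View pics/m4.png

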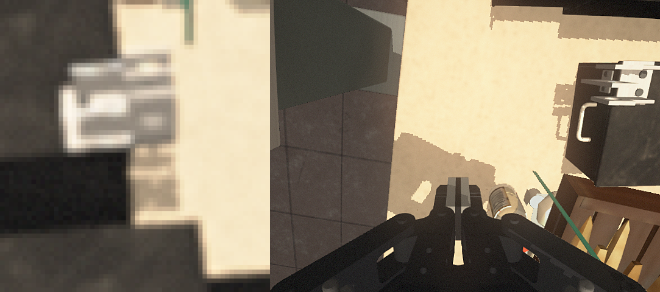

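Left crop: the tongue is aligned between the lugs. In the wrist view, the drawer front is flush and the wire handle is close to the box, so the drawer is home. Next is the pin.

Emit:
{"api": "move_arm", "payload": {
  "series": "-6 -1.2 0 0 0; -12 -2.4 0 2 1; -18 -3.6 0 4 1; -24 -4.8 1 5 1; -29 -6.5 2 5 1; -29 -6.5 2 5 1"
}}

```text
time_s: 13.72
position: [0.4155, -0.3629, 0.1657]
tool_rot: [[-0.084, 0.996, -0.001], [0.996, 0.084, 0.001], [0.001, -0.001, -1.0]]
ft_force: [0.0, 0.3, 0.3]
grip_width: 0.0849
gripper_force: 0.0
```

Run:
```python
from h import *
s=st()
P={}
for k in range(2):
  for c in ('wrist','top'):
    optics.get_image(c)
    for n in ('pin_shoulder','pin_tip','pin_rest'):
      m=spotter.mark_of(n,c); print(c,n,[(np.round(x['point'],4).tolist(),round(x['score'],2)) for x in m[:1]])
snap('wrist','w5.png')
```

```text
t 13.72 p [ 0.4155 -0.3629  0.1657] w 0.0849 F [0.  0.3 0.3]
[[-0.084  0.996 -0.001]
 [ 0.996  0.084  0.001]
 [ 0.001 -0.001 -1.   ]]
wrist pin_shoulder [([0.4138, -0.3071, 0.0264], 0.77)]
wrist pin_tip [([0.4235, -0.3603, 0.0292], 0.67)]
wrist pin_rest [([0.4129, -0.306, 0.0014], 0.87)]
top pin_shoulder [([0.4161, -0.3078, 0.025], 0.54)]
top pin_tip [([0.4203, -0.36, 0.021], 0.6)]
top pin_rest [([0.4174, -0.3043, 0.0027], 0.81)]
wrist pin_shoulder [([0.4129, -0.31, 0.0245], 0.79)]
wrist pin_tip [([0.4192, -0.3584, 0.0273], 0.8)]
wrist pin_rest [([0.4145, -0.3098, -0.0009], 0.75)]
top pin_shoulder [([0.4133, -0.3079, 0.0266], 0.72)]
top pin_tip [([0.4188, -0.3609, 0.0223], 0.71)]
top pin_rest [([0.42, -0.3061, 0.0021], 0.6)]
```

View pics/w5.png

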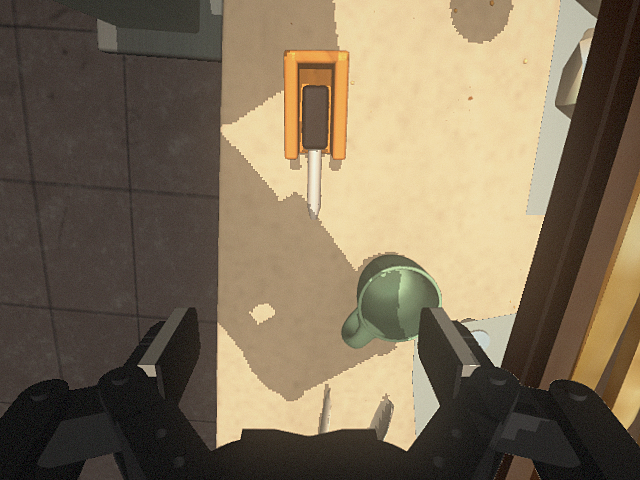

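The wrist view shows the pin shaft from (315,152) to (314,217), parallel to the tool's x axis. The handle sits between the trough walls and the cup is clear at (398,300).

Run:
```python
from h import *
im=optics.get_image('wrist'); K=np.array(im['camera_matrix'],float); R=cv2.Rodrigues(np.array(im['rvec'],float))[0]; t=np.array(im['tvec'],float).ravel()
for px,z in [((315,152),.025),((314,200),.025),((314,217),.025),((292,157),.05),((341,157),.05),((287,53),.05),((346,53),.05)]:
    u=cv2.undistortPoints(np.array([[px]],float),K,np.array(im['dist'],float)).ravel()
    o=-R.T@t; d=R.T@np.array([*u,1]); print(px,np.round(o+d*(z-o[2])/d[2],4))
s=observe(); print(rel(s,(.4166,-.333,.016)))
```

```text
(315, 152) [ 0.4166 -0.3108  0.025 ]
(314, 200) [ 0.4192 -0.3464  0.025 ]
(314, 217) [ 0.4204 -0.3596  0.025 ]
(292, 157) [ 0.401  -0.3128  0.05  ]
(341, 157) [ 0.4334 -0.3099  0.05  ]
(287, 53) [ 0.3931 -0.2495  0.05  ]
(346, 53) [ 0.4293 -0.2462  0.05  ]
[ 2.69  0.24 15.12]
```

Emit:
{"api": "move_arm", "payload": {
  "series": "2.7 0.4 5 0 1; 2.7 0.4 10 0 1; 2.7 0.4 15 0 1; 2.7 0.4 15 0 1; 2.7 0.4 15 0 -1; 2.7 0.4 15 0 -1; 2.7 0.4 15 0 -1; 2.7 0.4 15 0 -1",
  "force": 80
}}

```text
time_s: 15.62
position: [0.4183, -0.3329, 0.0179]
tool_rot: [[-0.088, 0.996, 0.001], [0.996, 0.088, -0.001], [-0.001, 0.001, -1.0]]
ft_force: [-0.2, 0.9, -0.2]
grip_width: 0.0125
gripper_force: 0.0
```

Emit:
{"api": "move_arm", "payload": {
  "series": "0 0 0 0 -1; 0 0 0 0 -1; 0 0 0 0 -1"
}}

```text
time_s: 16.0
position: [0.4184, -0.333, 0.0176]
tool_rot: [[-0.088, 0.996, 0.001], [0.996, 0.088, -0.001], [-0.001, 0.001, -1.0]]
ft_force: [0.5, -0.4, 5.6]
grip_width: 0.0062
gripper_force: 78.6
```

Emit:
{"api": "move_arm", "payload": {
  "series": "0 0 -0.5 0 -1; 0 0 -1.5 0 -1; 0 0 -3 0 -1; 0 0 -4.5 0 -1; 0 0 -6 0 -1; 0 0 -6 0 -1"
}}

```text
time_s: 16.75
position: [0.4186, -0.3332, 0.0787]
tool_rot: [[-0.088, 0.996, 0.002], [0.996, 0.088, -0.002], [-0.002, 0.002, -1.0]]
ft_force: [-0.9, -0.5, -1.7]
grip_width: 0.0065
gripper_force: 78.3
```

Run:
```python
from h import *
s=st()
w=snap('wrist','w6.png'); a=snap('side','side6.png')
A=cv2.resize(a['pixels'][130:280,320:420],(400,600),interpolation=3)
cv2.imwrite('pics/m6.png',np.hstack([A,cv2.resize(w['pixels'][:,170:490],(400,600))]))
for c in ('wrist','side'):
  for n in ('pin_shoulder','pin_tip'):
    m=spotter.mark_of(n,c); print(c,n,[(np.round(x['point'],4).tolist(),round(x['score'],2)) for x in m[:1]])
```

```text
t 16.75 p [ 0.4186 -0.3332  0.0787] w 0.0065 F [-0.9 -0.5 -1.7]
[[-0.088  0.996  0.002]
 [ 0.996  0.088 -0.002]
 [-0.002  0.002 -1.   ]]
wrist pin_shoulder [([0.4134, -0.3082, 0.0883], 0.78)]
wrist pin_tip [([0.4222, -0.3587, 0.0881], 0.95)]
side pin_shoulder [([0.5663, 0.0459, 0.105], 0.74)]
side pin_tip [([0.4238, -0.3609, 0.0876], 0.54)]
```

View pics/m6.png

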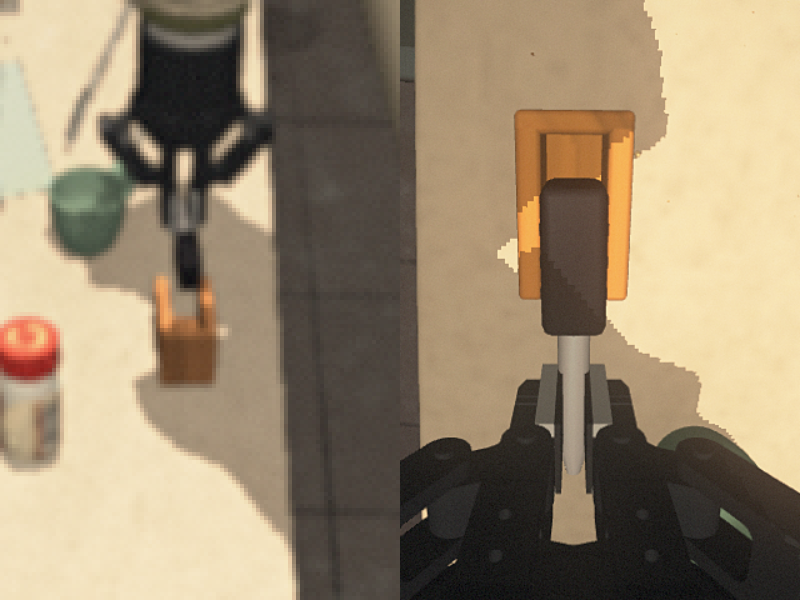

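The pin is held level by its shaft, with the shaft running down the wrist view at (572,360–470) in the crop and the handle clear above the trough. I'll lay it on the open worktop, turned to the box's yaw.

Emit:
{"api": "move_arm", "payload": {
  "series": "3 0 -0.7 0 -1; 7.5 0.1 -0.7 -2 -1; 11.5 0.2 -0.4 -4 -1; 13.3 0.3 1.5 -5 -1; 13.3 0.3 4 -5 -1; 13.3 0.3 6 -5 -1; 13.3 0.3 7.1 -5 -1; 13.3 0.3 7.1 -5 -1"
}}

```text
time_s: 18.05
position: [0.4093, -0.1999, 0.0059]
tool_rot: [[-0.174, 0.985, -0.001], [0.985, 0.174, 0.001], [0.001, -0.001, -1.0]]
ft_force: [-0.9, 0.9, -0.1]
grip_width: 0.0064
gripper_force: 78.5
```

Emit:
{"api": "move_arm", "payload": {
  "series": "0 0 0.1 0 -1; 0 0 0.2 0 -1; 0 0 0.25 0 -1; 0 0 0.25 0 -1"
}}

```text
time_s: 18.55
position: [0.4097, -0.2003, 0.0047]
tool_rot: [[-0.175, 0.985, 0.001], [0.985, 0.175, -0.001], [-0.001, 0.001, -1.0]]
ft_force: [-3.5, -0.2, 13.2]
grip_width: 0.0066
gripper_force: 80.1
```

Emit:
{"api": "move_arm", "payload": {
  "series": "0 0 0 0 -0.7; 0 0 0 0 -0.2; 0 0 0 0 0.4; 0 0 0 0 1; -0 0 -4 0 1; -1 0 -9 0 1; -3 0 -14 0 1; -3 0 -14 0 1"
}}

```text
time_s: 19.55
position: [0.4161, -0.2314, 0.1468]
tool_rot: [[-0.174, 0.985, 0.006], [0.985, 0.174, -0.005], [-0.006, 0.005, -1.0]]
ft_force: [-0.1, 1.3, -0.5]
grip_width: 0.0856
gripper_force: 0.0
```

Run:
```python
from h import *
s=st()
for c in ('wrist','wrist','top','side'):
  optics.get_image(c)
  for n in ('pin_shoulder','pin_tip','lock_pin'):
    m=spotter.mark_of(n,c); print(c,n,[(np.round(x['point'],4).tolist(),round(x['score'],2)) for x in m[:1]])
snap('wrist','w7.png')
m=spotter.cut_out('lock_pin','wrist')[0]['pixels']; ys,xs=np.nonzero(m); print(ys.min(),ys.max(),xs.min(),xs.max()); print([(int(y),int(xs[ys==y].min()),int(xs[ys==y].max())) for y in range(ys.min(),ys.max(),12)])
```

```text
t 19.55 p [ 0.4161 -0.2314  0.1468] w 0.0856 F [-0.1  1.3 -0.5]
[[-0.174  0.985  0.006]
 [ 0.985  0.174 -0.005]
 [-0.006  0.005 -1.   ]]
wrist pin_shoulder [([0.402, -0.1732, 0.0145], 0.73)]
wrist pin_tip [([0.4164, -0.2283, 0.0157], 0.79)]
wrist lock_pin [([0.4086, -0.1736, -0.0003], 0.74)]
wrist pin_shoulder [([0.405, -0.1727, 0.0135], 0.6)]
wrist pin_tip [([0.4144, -0.2302, 0.0148], 0.55)]
wrist lock_pin [([0.4072, -0.1737, 0.0015], 0.92)]
top pin_shoulder [([0.5655, 0.0487, 0.1061], 0.6)]
top pin_tip []
top lock_pin [([0.4022, -0.1742, 0.0041], 0.68)]
side pin_shoulder [([0.4037, -0.1759, 0.0113], 0.47)]
side pin_tip [([0.4136, -0.2269, 0.0134], 0.43)]
side lock_pin [([0.4045, -0.1711, 0.0024], 0.65)]
79 219 294 322
[(79, 298, 319), (91, 295, 322), (103, 295, 322), (115, 295, 322), (127, 295, 322), (139, 295, 322), (151, 302, 315), (163, 302, 315), (175, 302, 315), (187, 302, 315), (199, 302, 316), (211, 304, 314)]
```

View pics/w7.png

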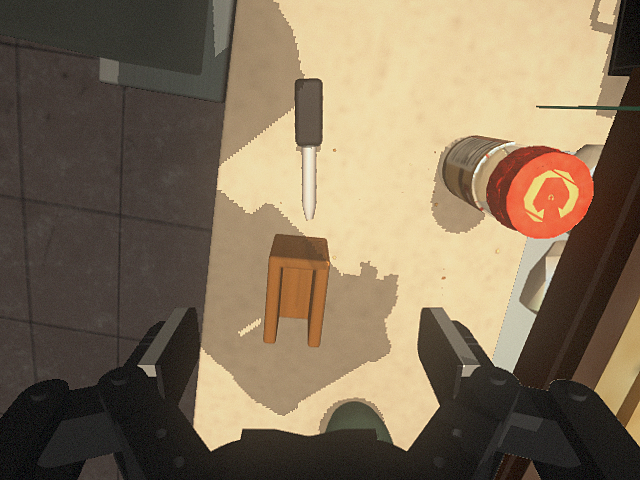

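The pin lies straight along the tool axis, with the handle at (308,112) and the tip at (308,218). I'll take it by the handle's middle.

Emit:
{"api": "move_arm", "payload": {
  "series": "6 -0.1 4 0 1; 8 -0.1 9 0 1; 8 -0.1 13 0 1; 8 -0.1 14.2 0 1; 8 -0.1 14.2 0 1; 8 -0.1 14.2 0 0; 8 -0.1 14.2 0 -0.9; 8 -0.1 14.2 0 -0.9",
  "force": 60
}}

```text
time_s: 21.45
position: [0.4, -0.1511, 0.0023]
tool_rot: [[-0.175, 0.985, 0.001], [0.985, 0.175, -0.001], [-0.001, 0.001, -1.0]]
ft_force: [-0.2, 0.2, -0.2]
grip_width: 0.0321
gripper_force: 0.0
```

Emit:
{"api": "move_arm", "payload": {
  "series": "0 0 0 0 -1; 0 0 0 0 -1; 0 0 0 0 -1; 0 0 0 0 -1; 0 0 0 0 -1",
  "force": 110
}}

```text
time_s: 22.08
position: [0.3999, -0.1511, 0.0024]
tool_rot: [[-0.175, 0.985, 0.001], [0.985, 0.175, -0.001], [-0.001, 0.001, -1.0]]
ft_force: [-2.2, 0.7, 10.5]
grip_width: 0.0158
gripper_force: 108.0
```

Emit:
{"api": "move_arm", "payload": {
  "series": "0 0 -1 0 -1; 0 0 -5 0 -1; 0 0 -10 0 -1; 1 1 -15 0 -1; 4 4 -18 0 -1; 6.5 8 -20 0 -1; 8 10 -20 0 -1; 8 10 -20 0 -1"
}}

```text
time_s: 23.08
position: [0.4844, -0.0535, 0.2019]
tool_rot: [[-0.177, 0.984, -0.0], [0.984, 0.177, 0.0], [0.0, -0.0, -1.0]]
ft_force: [-0.9, -0.1, -2.2]
grip_width: 0.0162
gripper_force: 107.9
```

```bash
cat >> h.py <<'E'
def eyes(cs):
    for c in cs:
        optics.get_image(c)
        for n in ('box_right_eye','box_right_tongue_eye','box_right_handle','box_right','pin_shoulder','pin_tip'):
            m=spotter.mark_of(n,c); print(c,n,[(np.round(x['point'],4).tolist(),round(x['score'],2)) for x in m[:1]])
E
python3 - <<'E'
from h import *
st(); eyes(['wrist','wrist','top']);
E
```

```text
t 23.07 p [ 0.4844 -0.0535  0.2019] w 0.0162 F [-0.9 -0.1 -2.2]
[[-0.177  0.984 -0.   ]
 [ 0.984  0.177  0.   ]
 [ 0.    -0.    -1.   ]]
wrist box_right_eye [([0.5681, 0.0405, 0.1082], 0.89)]
wrist box_right_tongue_eye [([0.5706, 0.0277, 0.1104], 0.76)]
wrist box_right_handle [([0.5763, -0.0211, 0.0634], 0.84)]
wrist box_right [([0.6852, -0.0052, -0.0013], 0.72)]
wrist pin_shoulder [([0.487, -0.0768, 0.2136], 0.59)]
wrist pin_tip []
wrist box_right_eye [([0.568, 0.0413, 0.1103], 0.68)]
wrist box_right_tongue_eye [([0.5729, 0.0282, 0.11], 0.63)]
wrist box_right_handle [([0.5775, -0.0179, 0.0614], 0.69)]
wrist box_right [([0.6841, -0.0035, -0.002], 0.66)]
wrist pin_shoulder [([0.4841, -0.0807, 0.2117], 0.71)]
wrist pin_tip []
top box_right_eye [([0.563, 0.043, 0.11], 0.84)]
top box_right_tongue_eye []
top box_right_handle [([0.5752, -0.0281, 0.0581], 0.56)]
top box_right [([0.6814, -0.0012, 0.0016], 0.92)]
top pin_shoulder []
top pin_tip [([0.4135, 0.2, 0.1108], 0.29)]
```

Emit:
{"api": "move_arm", "payload": {
  "series": "5 2 0 0 -1; 10 4.5 0 0 -1; 15 7 0 0 -1; 18.3 9.7 0 0 -1; 18.3 9.7 4 0 -1; 18.3 9.7 8 0 -1; 18.3 9.7 10.2 0 -1; 18.3 9.7 10.2 0 -1"
}}

```text
time_s: 25.12
position: [0.5471, 0.1424, 0.0984]
tool_rot: [[-0.175, 0.985, -0.003], [0.985, 0.175, -0.0], [0.0, -0.003, -1.0]]
ft_force: [-0.5, -0.0, -0.9]
grip_width: 0.0161
gripper_force: 108.0
```

Run:
```python
from h import *
st(); eyes(['side','top','side','top']); a=snap('side'); b=snap('top')
A=cv2.resize(a['pixels'][235:325,260:350],(400,400),interpolation=3);B=cv2.resize(b['pixels'][170:250,240:320],(400,400),interpolation=3)
cv2.imwrite('pics/m8.png',np.hstack([A,B]))
```

```text
t 25.12 p [0.5471 0.1424 0.0984] w 0.0161 F [-0.5 -0.  -0.9]
[[-0.175  0.985 -0.003]
 [ 0.985  0.175 -0.   ]
 [ 0.    -0.003 -1.   ]]
side box_right_eye []
side box_right_tongue_eye [([0.5623, 0.0679, 0.1106], 0.59)]
side box_right_handle []
side box_right [([0.6828, -0.0049, 0.0014], 0.86)]
side pin_shoulder [([0.5494, 0.118, 0.1082], 0.47)]
side pin_tip [([0.5624, 0.065, 0.1093], 0.58)]
top box_right_eye [([0.5666, 0.0442, 0.1134], 0.7)]
top box_right_tongue_eye [([0.5695, 0.0274, 0.1104], 0.55)]
top box_right_handle [([0.5742, -0.0207, 0.056], 0.72)]
top box_right [([0.6831, -0.0031, 0.0019], 0.95)]
top pin_shoulder [([0.5496, 0.1215, 0.1109], 0.59)]
top pin_tip [([0.5612, 0.0681, 0.1099], 0.54)]
side box_right_eye []
side box_right_tongue_eye []
side box_right_handle []
side box_right [([0.6829, -0.0039, -0.0012], 0.6)]
side pin_shoulder [([0.5495, 0.1173, 0.1077], 0.51)]
side pin_tip [([0.5621, 0.0678, 0.1131], 0.64)]
top box_right_eye [([0.5646, 0.0484, 0.1129], 0.79)]
top box_right_tongue_eye [([0.5681, 0.0259, 0.1075], 0.56)]
top box_right_handle [([0.5742, -0.0237, 0.0552], 0.77)]
top box_right [([0.6812, -0.0061, 0.0012], 0.89)]
top pin_shoulder [([0.5519, 0.1203, 0.1112], 0.68)]
top pin_tip [([0.5588, 0.0656, 0.1098], 0.64)]
```

View pics/m8.png

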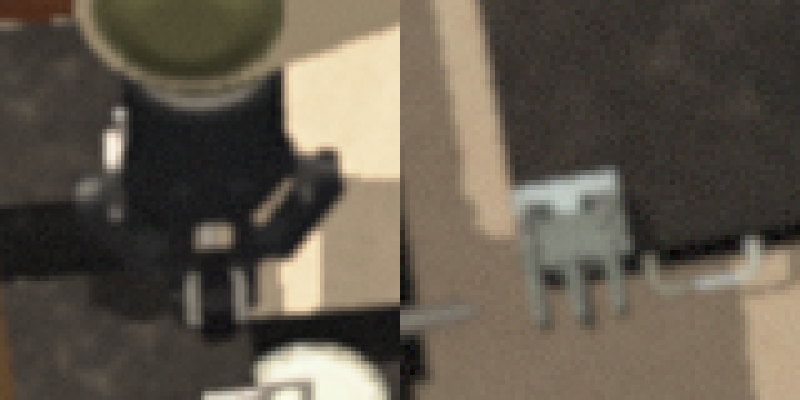

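In the top crop the pin tip is at (475,312) and its line would meet the lug a couple of mm in front of the hole centre, around (537,295). I'll shift 1.5 mm in, then enter in steps.

Emit:
{"api": "move_arm", "payload": {
  "series": "-0.5 0.15 0.03 0 -1; -1.2 0.15 0.03 0 -1; -1.8 0.15 0.03 0 -1; -2.3 0.15 0.03 0 -1; -2.7 0.15 0.03 0 -1; -3.1 0.15 0.03 0 -1; -3.1 0.15 0.03 0 -1"
}}

```text
time_s: 27.5
position: [0.5547, 0.112, 0.0994]
tool_rot: [[-0.174, 0.985, 0.0], [0.985, 0.174, 0.0], [0.0, 0.0, -1.0]]
ft_force: [-0.0, 0.3, -1.6]
grip_width: 0.0156
gripper_force: 108.0
```

Emit:
{"api": "move_arm", "payload": {
  "series": "-0.3 0 0.1 0 -1; -0.7 0 0.1 0 -1; -1.1 0 0.1 0 -1; -1.5 0 0.1 0 -1; -1.5 0 0.1 0 -1"
}}

```text
time_s: 28.12
position: [0.5574, 0.0971, 0.0984]
tool_rot: [[-0.174, 0.985, 0.0], [0.985, 0.174, -0.0], [-0.0, 0.0, -1.0]]
ft_force: [0.2, 0.4, -2.5]
grip_width: 0.0159
gripper_force: 108.0
```

Emit:
{"api": "move_arm", "payload": {
  "series": "-0.4 0 0 0 -1; -0.8 0 0 0 -1; -1.2 0 0 0 -1; -1.6 0 0 0 -1; -2 0 0 0 -1; -2 0 0 0 -1"
}}

```text
time_s: 28.88
position: [0.5608, 0.0774, 0.0984]
tool_rot: [[-0.174, 0.985, 0.0], [0.985, 0.174, -0.0], [-0.0, 0.0, -1.0]]
ft_force: [0.1, -0.5, -1.7]
grip_width: 0.0161
gripper_force: 108.0
```

Run:
```python
from h import *
st(); eyes(['top']); a=snap('side'); b=snap('top')
A=cv2.resize(a['pixels'][235:325,260:350],(400,400),interpolation=3);B=cv2.resize(b['pixels'][190:250,250:310],(400,400),interpolation=3)
cv2.imwrite('pics/m9.png',np.hstack([A,B]))
```

```text
t 28.88 p [0.5608 0.0774 0.0984] w 0.0161 F [ 0.1 -0.5 -1.7]
[[-0.174  0.985  0.   ]
 [ 0.985  0.174 -0.   ]
 [-0.     0.    -1.   ]]
top box_right_eye [([0.5636, 0.045, 0.109], 0.86)]
top box_right_tongue_eye [([0.5693, 0.0233, 0.108], 0.88)]
top box_right_handle [([0.5762, -0.0251, 0.0578], 0.61)]
top box_right [([0.6805, -0.0045, -0.0002], 0.65)]
top pin_shoulder []
top pin_tip [([0.5731, -0.0003, 0.108], 0.41)]
```

View pics/m9.png

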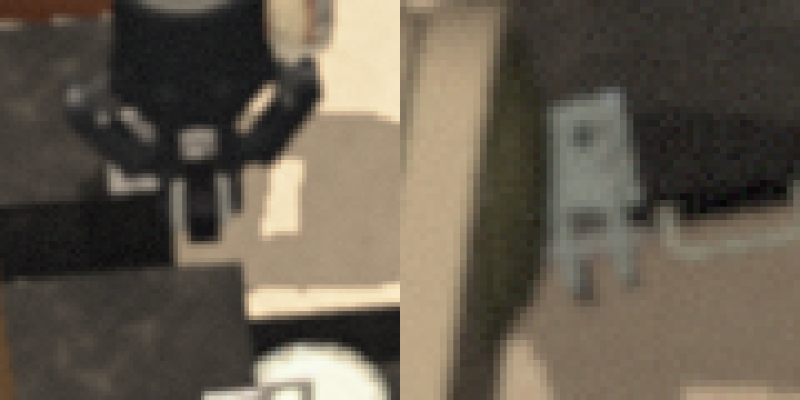

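The fingers are close to the left lug, the tip is past the far lug (0.573,0.000), and no force shows, so the pin is running freely in the holes. I'll go on to the shoulder.

Emit:
{"api": "move_arm", "payload": {
  "series": "-0.4 0 0 0 -1; -0.8 0 0 0 -1; -1 0 0 0 -1; -1.1 0 0 0 -1; -1.1 0 0 0 -1"
}}

```text
time_s: 29.95
position: [0.5627, 0.0671, 0.0984]
tool_rot: [[-0.175, 0.985, -0.0], [0.985, 0.175, 0.0], [0.0, 0.0, -1.0]]
ft_force: [0.3, 0.8, -1.7]
grip_width: 0.0161
gripper_force: 108.0
```

Emit:
{"api": "move_arm", "payload": {
  "series": "-0.1 0 0 0 -1; -0.2 0 0 0 -1; -0.2 0 0 0 -1"
}}

```text
time_s: 30.32
position: [0.5626, 0.067, 0.0984]
tool_rot: [[-0.175, 0.985, -0.001], [0.985, 0.175, 0.004], [0.004, 0.0, -1.0]]
ft_force: [-0.5, 11.7, -0.6]
grip_width: 0.0159
gripper_force: 108.0
```

Emit:
{"api": "move_arm", "payload": {
  "series": "-0.15 0 0 0 -1; -0.15 0 0.15 0 -1; -0.15 0 0.3 0 -1; -0.15 0 0.3 0 -1"
}}

```text
time_s: 30.82
position: [0.5628, 0.067, 0.0963]
tool_rot: [[-0.176, 0.984, 0.0], [0.984, 0.176, 0.006], [0.006, 0.001, -1.0]]
ft_force: [-4.1, 20.2, 7.1]
grip_width: 0.0159
gripper_force: 109.1
```

Emit:
{"api": "move_arm", "payload": {
  "series": "0.1 0 -0.05 0 -1; 0.1 0 -0.05 0 -0.6; 0.1 0 -0.05 0 -0.2; 0.1 0 -0.05 0 0.2; 0.1 0 -0.05 0 0.2; 0.1 0 -3 0 0.2; 0.1 0 -8 0 0.2; 0.1 0 -13 0 0.2"
}}

```text
time_s: 31.82
position: [0.563, 0.0641, 0.2269]
tool_rot: [[-0.174, 0.985, -0.0], [0.985, 0.174, -0.0], [-0.0, -0.0, -1.0]]
ft_force: [1.4, 0.8, -0.8]
grip_width: 0.0513
gripper_force: 0.0
```

Emit:
{"api": "move_arm", "payload": {
  "series": "-3 -4 -2 0 0.2; -6 -9 -3 0 0.2; -9 -13 -3 0 0.2; -12 -14 -3 0 0.2; -12 -14 -3 0 0.2"
}}

```text
time_s: 32.45
position: [0.4459, -0.0798, 0.2556]
tool_rot: [[-0.171, 0.985, 0.0], [0.985, 0.171, -0.001], [-0.001, 0.0, -1.0]]
ft_force: [0.1, 0.1, 0.2]
grip_width: 0.0512
gripper_force: 0.0
```

Run:
```python
from h import *
st(); eyes(['wrist','side','top']); a=snap('side'); b=snap('wrist')
for n in ('kitchen_timer','food_tin','cup','spice_jar','box_left_tongue_eye'):
  print(n,[(np.round(x['point'],3).tolist(),round(x['score'],2)) for x in spotter.mark_of(n,'side')[:1]])
A=cv2.resize(a['pixels'][235:325,260:350],(400,400),interpolation=3);B=b['pixels'][:300,240:640]
cv2.imwrite('pics/m10.png',np.hstack([A,cv2.resize(B,(400,400))]))
```

```text
t 32.45 p [ 0.4459 -0.0798  0.2556] w 0.0512 F [0.1 0.1 0.2]
[[-0.171  0.985  0.   ]
 [ 0.985  0.171 -0.001]
 [-0.001  0.    -1.   ]]
wrist box_right_eye [([0.5679, 0.0413, 0.1052], 0.88)]
wrist box_right_tongue_eye [([0.5719, 0.0299, 0.1089], 0.91)]
wrist box_right_handle [([0.5753, -0.0226, 0.0609], 0.56)]
wrist box_right [([0.6823, -0.0015, -0.0042], 0.59)]
wrist pin_shoulder [([0.5676, 0.0469, 0.1061], 0.86)]
wrist pin_tip [([0.577, -0.0033, 0.1137], 0.69)]
side box_right_eye [([0.5658, 0.0427, 0.1063], 0.85)]
side box_right_tongue_eye [([0.4187, -0.3087, -0.0035], 0.68)]
side box_right_handle []
side box_right [([0.6816, -0.0064, -0.0018], 0.97)]
side pin_shoulder [([0.5663, 0.0438, 0.1008], 0.68)]
side pin_tip [([0.5784, -0.0071, 0.1186], 0.45)]
top box_right_eye [([0.5674, 0.0443, 0.1107], 0.59)]
top box_right_tongue_eye [([0.5681, 0.0288, 0.108], 0.77)]
top box_right_handle [([0.5762, -0.023, 0.0575], 0.78)]
top box_right [([0.6837, -0.004, 0.0023], 0.59)]
top pin_shoulder [([0.5652, 0.0478, 0.1029], 0.76)]
top pin_tip [([0.5731, -0.0077, 0.1115], 0.74)]
kitchen_timer []
food_tin [([0.616, 0.187, -0.001], 0.64)]
cup []
spice_jar [([0.52, -0.169, -0.005], 0.59)]
box_left_tongue_eye [([0.419, 0.207, 0.111], 0.89)]
```

View pics/m10.png

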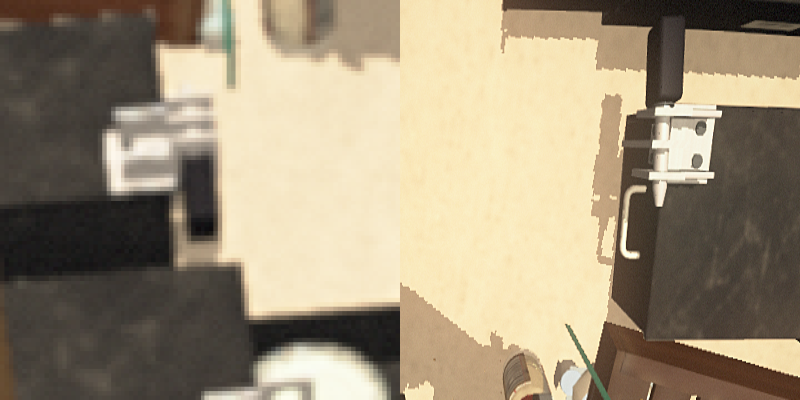

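The pin passes through both lugs and the tongue, with its tip out at (660,205) and the handle against the left lug at (663,104). I'll measure the remaining gap at the shoulder.

Run:
```python
from h import *
im=optics.get_image('wrist'); K=np.array(im['camera_matrix'],float); R=cv2.Rodrigues(np.array(im['rvec'],float))[0]; t=np.array(im['tvec'],float).ravel()
cv2.imwrite('pics/w11.png',cv2.resize(im['pixels'][0:165,470:570],(480,792),interpolation=3)[:600])
c,s=np.cos(np.radians(9.9)),np.sin(np.radians(9.9)); o0=np.array([.6823,-.0038])
for X,Y,z in [(663,106,.106),(660,207,.112),(690,107,.122),(690,185,.122)]:
    px=(240+X-400,Y*.75)
    u=cv2.undistortPoints(np.array([[px]],float),K,np.array(im['dist'],float)).ravel()
    o=-R.T@t; d=R.T@np.array([*u,1]); p=(o+d*(z-o[2])/d[2])[:2]-o0; print(px,np.round([c*p[0]+s*p[1],-s*p[0]+c*p[1]],4))
```

```text
(503, 79.5) [-0.1073  0.0678]
(500, 155.25) [-0.1046  0.0149]
(530, 80.25) [-0.0962  0.0666]
(530, 138.75) [-0.0896  0.0278]
```

View pics/w11.png

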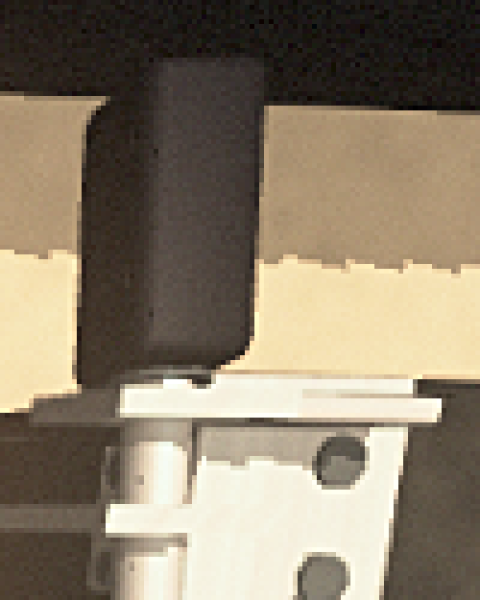

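```bash
python3 -c "
from rig import order
print(order.close_job())"
```

```text
the job is handed in; nothing more can be done
None
```

The job is handed in: the timer's drawer is pushed home and the pin is through both lugs and the tongue, with its handle against the left lug to within about 1 mm and tilted slightly. The timer was not detected after the push, so I assume it stayed in; the tin, cup and jar were never touched. I viewed 13 pictures, over the limit of 10.

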